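# Nip a freshly glued stamp in the bench press

## Task

The stamp in the little bench press has just been glued and must set under pressure. Unfold the crank handle of the press's handwheel until it snaps upright, then wind the press down clockwise with it until the platen nips the stamp firmly, by feel: hand-tight, without crushing it. Then let go, and leave the things standing around the press alone.

Things in the scene. Friction and masses are not known exactly. Their poses are not given: they have to be found in the camera images.
- press: Dark bench screw press fixed to the table, bed 130x172x22 mm, crosshead on two columns up to 148 mm. Origin: centre of its underside; z up along the vertical screw axis. On a plywood packing board of unknown thickness under the platen lies the glued block stamp, 62x85x22 mm; at the start 2.5 to 10 mm of air is left above it, which the listed poses do not tell.
- platen: Flat pressing plate of the press, 84x104x12 mm, origin at the centre of its underside, which faces the stamp. It hangs under the screw on a rubber cushion (100 N per mm) and goes down 12 mm per turn of the wheel. A proper firm nip is about 130 N on the stamp (60 to 200 N); more than 220 N crushes it.
- handwheel (a joint): Wheel angle, rad, 0 to 13, starts at 0 to 0.8; grows clockwise from above, which lowers wheel, handle and platen by 1.91 mm per rad. The stiff screw stays where it is left. Winding it free takes 5 to 8 N along the circle at the handle; once the platen bears, that climbs by about 6 N per rad: 2 to 6 N above the free force is a proper nip, 4 N above it the best place to stop.
- crank_handle (a joint): Fold angle of the crank handle, rad: 0 = folded flat across the wheel, from the rim over the hub; 1.57 = upright on the rim against its stop. An over-centre spring holds it at either end (about 2 N at the grip lifts it out) and snaps it over past the middle.
- wheel_hub (a point): Centre of the handwheel's hub face, on the turning axis, about 0.174 m above the table at the start. Three spokes and the rim (radius 60 mm, 14 mm thick) lie lower than this; only a 4 mm hub nut, the handle and its clevis on the rim (up to 30 mm) stand above it.
- fold_pin (a point): Hinge pin of the folding handle in its clevis on the rim: 60 mm from the turning axis, 22 mm above the hub face. The pin lies level, square to the wheel's radius. The folded handle points from here to the wheel's axis and reaches 7 mm beyond it.
- grip_point (a point): Point on the handle's axis, 50 mm from the fold pin, in the outer half of the round beech grip (18 mm diameter, 14 to 64 mm from the pin; it spins freely on its rod). Folded, it lies 10 mm from the wheel's axis and 22 mm above the hub face, free on both sides; upright, 50 mm above the pin.
- small_block: Small square wooden block stamp, 34x34x24 mm, loose on the table, origin at the centre of its underside. To be left alone.
- tall_stamp: Turned beech handle stamp, 35x43x74 mm, standing on the table, origin at the centre of its underside. To be left alone.
- glue_stick: Glue stick, 27 mm diameter, 87 mm tall, standing on the table, origin at the centre of its underside. To be left alone.

How it is judged:
On the way, in this order (a step that is already met when the one before it is completed fails the run):
1. the crank handle stands upright (value of joint crank_handle above 1.4 rad), for 0.2 s.
2. the platen nips the stamp with 60 to 200 N (contact force between platen and anything else between 60 and 200 N), for 0.2 s.
At the end, for the whole second after the job is handed in: The platen presses on the stamp with 60 to 200 N and the handwheel is at rest (slower than 0.05 rad/s) (all of step 2 and velocity of joint handwheel between -0.05 and 0.05 rad/s); the robot touches nothing.
It fails at once if the stamp is crushed: more than 220 N under the platen (contact force between platen and anything else above 220 N).
It fails at once if the wheel is wound while its handle is still folded (fold angle under 0.8 rad, wheel turned by more than 30 mm at the rim and still turning faster than 0.3 rad/s) (value of joint crank_handle below 0.8 rad and distance of fold_pin from where it was at the start of the episode above 0.03 m and velocity of joint handwheel above 0.3 rad/s).
It fails at once if a thing beside the press is knocked (moved by more than 15 mm) (distance of any of small_block, tall_stamp, glue_stick from where it was at the start of the episode above 0.015 m).
It also fails if it takes over 72 s, if anything falls off the work surface, if the arm or the gripper's body presses on something with over 40 N, if the wrist force passes 120 N, or if a joint passes its speed limit or range.

## Robot

A 6-joint arm with a two-finger parallel gripper is mounted at the origin on a cart in front of the work surface, level with it; the furniture and walls round the work are solid. World frame = base frame: x ahead of the robot, y to its left, z up, the work surface at z = 0. Lengths are in m, angles in rad, forces in N, time in s.
With the tool pointing down it reaches from about 0.35 to 0.85 m from the base axis. Payload 8.1 kg.
Tool frame: the origin (TCP) lies on the centre line of the jaws, within the pads' length; the fingertips stand tip_reach ahead of it and the grasp point (between the pads) lies 6 mm ahead of it (tip_reach is the distance from the TCP to the fingertips, in m); z points along the fingers, y is the direction in which the jaws open and shut (so a half turn about z gives the same grasp; the last joint's range is limited). The gripper opens to 85 mm and grips with 20 to 120 N. Pads are 22 mm wide; open, the fingers measure 114 mm over their backs; the gripper's body (76 mm by 85 mm) begins 54 mm behind the grasp point. The pads swing forward as they close: fully open they stand 13 mm farther back than shut.
Start: joints at [-1.393, 0.13, 1.488, -0, 1.523, -0.085], TCP at [0.156, -0.579, 0.256] pointing down, gripper open.
Joint ranges: [-2.96, 2.96], [-0.89, 2.26], [0.02, 2.5], [-1.34, 4.48], [0, 2.73], [-2.66, 2.66]. Speed limits (rad/s): [2.39, 2.39, 2.79, 3.14, 3.14, 3.14].

## Interface

Orientations are given as a rotation vector (axis times angle).
In Python, from workcell import * gives the robot as it stands.
- The arm moves only by the tool arm_command, never from a script. Its arguments are lists of equal length, an entry for each row: "delta_pos": the shift along the tool's x, y, z in cm, a list of three; "turn": the turn about the tool's z in degrees; "jaw": the opening, from 0 (shut) to 1 (fully open). In form: {"delta_pos": [[tx, ty, tz], ...], "turn": [turn, ...], "jaw": [jaw, ...]}. A call has 1 to 20 rows; each row shifts and turns the commanded pose from where the row before left it, along the tool's axes as they then stand; what a row does not reach is not made up. A row lasts 1/12 s, in which the tool goes at most 41.7 mm and 7.16 degrees, less where a joint would pass 70% of its speed; a pose out of reach is approached as far as the arm can. A call is refused whole if a number of a shift passes 4.17 or a number of a turn 7.16, either way. A call with a gripper value outside its range is refused whole. The fingers move at their own pace and stop on an object; the grip force is fixed at half the most. Time passes only in rows, so rows that do not move let the fingers close. It gives the time, the measured TCP pose, the force and the opening at its end, in the units of the state.
- state(): the state, without advancing time (a new reading comes with each control period).
- capture(name): name is "side" or "top" or "wrist"; returns a dict with "image" (420x560x3 uint8, red, green, blue), "mtx" (3x3 intrinsics, pixels), "dist" ([k1, k2, p1, p2, k3] as OpenCV has them; the pictures are not rectified), "pose" (4x4, takes a point from camera to world coordinates). Camera axes: x right, y down, z forward; pixel columns grow to the right and rows downward; lengths in m; the calibration is good to about 2 mm. A picture is of the moment at which its call begins. There is no depth.
- finish_job(): hands the job in, once; it reports no verdict.
The state is a dict: "t": time; "joint_pos": joint angles; "qvel": joint speeds; "tau": joint torques, N m; "tcp_pos": TCP position; "orientation": TCP orientation; "ft_force": force on the tool from outside, world axes, zero at the start; "moment": the same for the moment, N m; "opening": finger opening in m.
Only numpy, scipy, OpenCV 4.12 (cv2) and the standard library are available. Lean on these libraries where they do the work, as an engineer would, in place of code of your own. Each camera call takes 0.05 s, during which the arm holds its last target.

## Working session

There is one attempt and no reset: what is moved stays moved. The work goes in short steps, Python scripts to look and compute and a tool call to move; the robot and the scene stay as the last step left them, time stands still between calls to the robot, and variables do not carry over. Pictures are saved under pics/ and viewed, and the job is handed in when it is done.

Besides the shell and the picture viewer there is one more tool, called after "Call:" as a command line: name --pt "numbers of a row" for each row, then --argument value for the rest. arm_command: Moves the arm, as the interface text tells. Its arguments: {"type":"object","properties":{"delta_pos":{"type":"array"},"turn":{"type":"array"},"jaw":{"type":"array"}},"required":["delta_pos","turn","jaw"]}

```bash
mkdir -p pics; ls; python3 - <<'E'
from workcell import *
import cv2,numpy as np,pickle
s=state();print(s)
d={}
for n in("side","top","wrist"):
    c=capture(n);d[n]=c;cv2.imwrite(f"pics/{n}0.png",c["image"][:,:,::-1]);print(n,c["mtx"],c["dist"],c["pose"])
pickle.dump(d,open("c0.pkl","wb"))
E
```

```text
pics
{'t': 0.0, 'joint_pos': array([-1.39341969e+00,  1.31176193e-01,  1.48930755e+00, -3.10443746e-05,
        1.52302500e+00, -8.54167790e-02]), 'qvel': array([ 3.02911838e-05,  9.79094683e-04, -5.09810448e-05, -2.04609736e-03,
        3.27750935e-04,  2.22777138e-04]), 'tau': array([ 1.33107886e-03, -5.69400895e+01, -5.00547838e+01, -7.89216142e-05,
        1.48174691e-02,  2.75273385e-05]), 'tcp_pos': array([ 0.155776  , -0.57888114,  0.25521991]), 'orientation': array([-3.11261523e+00, -4.11359891e-01,  1.86882707e-04]), 'ft_force': array([ 0.67359495,  0.29608422, -0.51668937]), 'moment': array([-0.01170669, -0.02319389, -0.0252754 ]), 'opening': 0.08534595094679963}
side [[420.95208023   0.         281.50568596]
 [  0.         420.95208023 209.63304833]
 [  0.           0.           1.        ]] [-0.09213195  0.          0.          0.          0.        ] [[-0.60378127 -0.59343961  0.5322383   0.1512412 ]
 [-0.79705044  0.4388758  -0.41484772  0.43333035]
 [ 0.01260056 -0.67469805 -0.73798629  0.78623833]
 [ 0.          0.          0.          1.        ]]
top [[419.5823369    0.         278.80276103]
 [  0.         419.5823369  218.52515459]
 [  0.           0.           1.        ]] [-0.01496788  0.          0.          0.          0.        ] [[ 3.01059029e-04 -9.84009949e-01  1.78113251e-01  4.76038254e-01]
 [-9.99107423e-01  7.22762825e-03  4.16187362e-02  5.85216986e-02]
 [-4.22405868e-02 -1.77966801e-01 -9.83129468e-01  9.71714953e-01]
 [ 0.00000000e+00  0.00000000e+00  0.00000000e+00  1.00000000e+00]]
wrist [[302.08056848   0.         278.59831527]
 [  0.         302.08056848 209.57031493]
 [  0.           0.           1.        ]] [-0.041823  0.        0.        0.        0.      ] [[ 0.2598252  -0.92099002 -0.29028992  0.23101668]
 [-0.9656546  -0.24825261 -0.07669308 -0.55883349]
 [-0.00143167  0.3002466  -0.95386054  0.37248714]
 [ 0.          0.          0.          1.        ]]
```

View pics/side0.png

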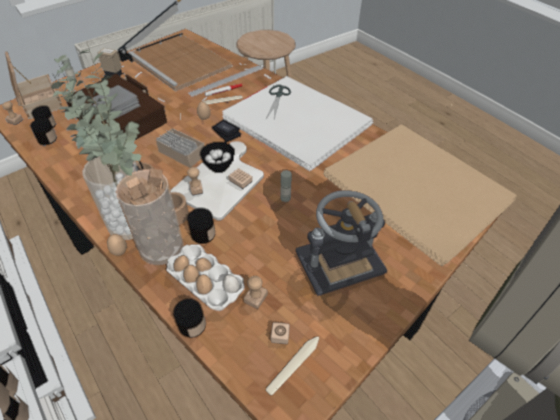

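View pics/top0.png

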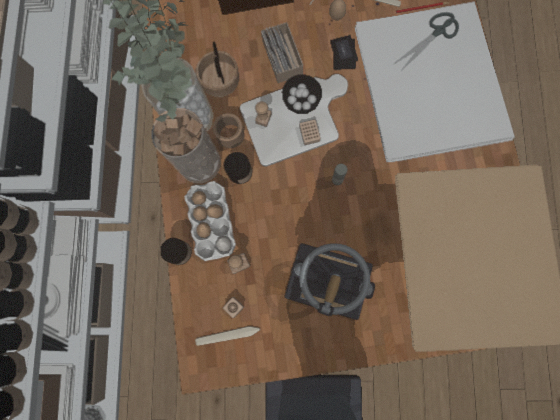

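```bash
python3 - <<'E'
import cv2,pickle
d=pickle.load(open("c0.pkl","rb"))
a=d["top"]["image"][225:335,265:405,::-1];cv2.imwrite("pics/topz.png",cv2.resize(a,None,fx=5,fy=5,interpolation=2))
a=d["side"]["image"][180:300,285:405,::-1];cv2.imwrite("pics/sidez.png",cv2.resize(a,None,fx=5,fy=5,interpolation=2))
E
```

```text
(no output)
```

View pics/topz.png

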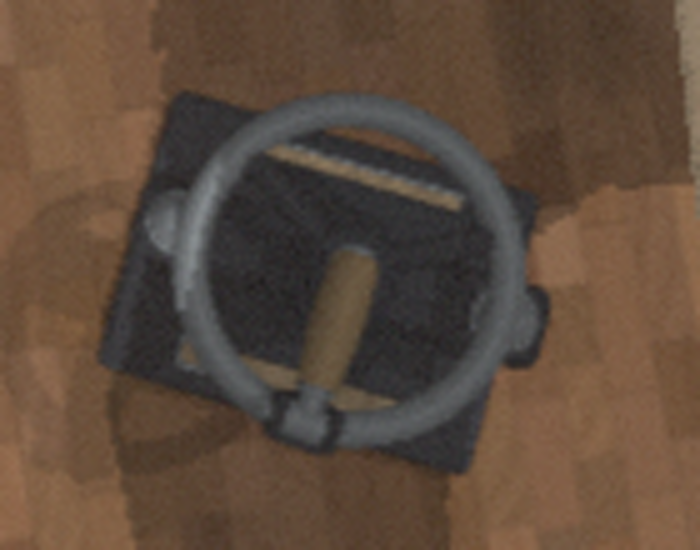

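View pics/sidez.png

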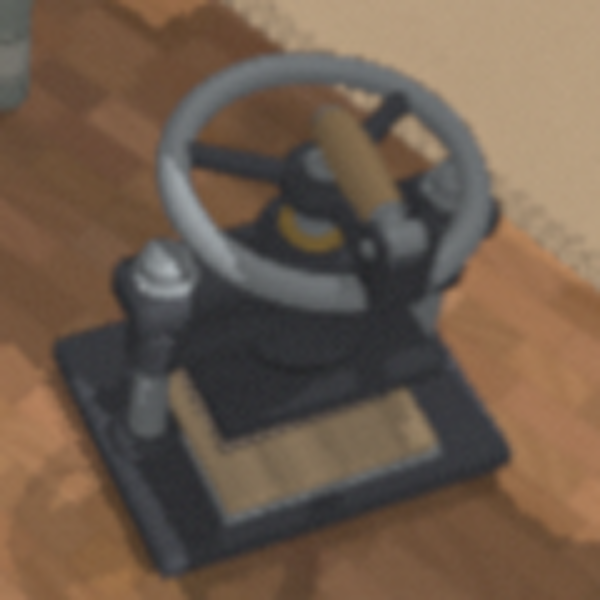

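View pics/wrist0.png

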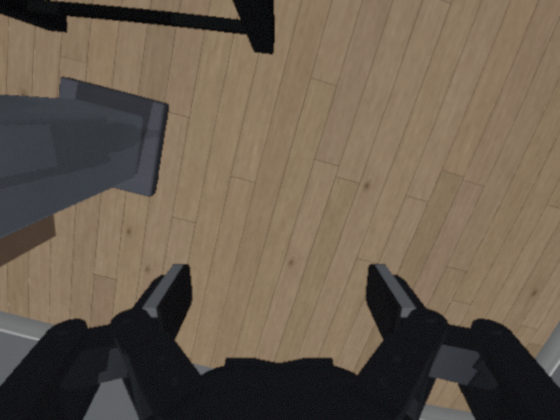

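```bash
cat > h.py <<'E'
import cv2,numpy as np,pickle
def ray(c,px):
    p=cv2.undistortPoints(np.array([[px]],float),np.array(c["mtx"]),np.array(c["dist"]))[0,0]
    d=np.array(c["pose"])[:3,:3]@np.array([p[0],p[1],1]);return np.array(c["pose"])[:3,3],d
def plane(c,px,z):
    o,d=ray(c,px);return o+d*(z-o[2])/d[2]
def tri(c1,p1,c2,p2):
    o1,d1=ray(c1,p1);o2,d2=ray(c2,p2)
    t=np.linalg.lstsq(np.c_[d1,-d2],o2-o1,rcond=None)[0]
    a=o1+t[0]*d1;b=o2+t[1]*d2;return (a+b)/2,np.linalg.norm(a-b)
def proj(c,P):
    T=np.linalg.inv(np.array(c["pose"]))
    r=cv2.Rodrigues(T[:3,:3])[0]
    return cv2.projectPoints(np.array(P,float).reshape(-1,1,3),r,T[:3,3],np.array(c["mtx"]),np.array(c["dist"]))[0][:,0]
E
python3 - <<'E'
from h import *
d=pickle.load(open("c0.pkl","rb"));t=d["top"];s=d["side"]
T=lambda x,y:(265+x/5-.4,225+y/5-.4)
S=lambda x,y:(285+x/5-.4,180+y/5-.4)
c=plane(t,T(350,271),.163);print("rim centre",c)
print("tri rimcentre",tri(t,T(350,271),s,S(325,182)))
print("clevis",plane(t,T(303,415),.196)); print("tip",plane(t,T(357,255),.2))
print("tri tip",tri(t,T(357,258),s,S(330,118)))
print("tri grip base",tri(t,T(318,388),s,S(383,210)))
print("clevis tri",tri(t,T(303,415),s,S(395,240)))
for n,p in(("small",T(0,0)),):pass
for n,z,p in(("small",.024,(233,308)),("tall",.07,(236,263)),("glue",.087,(340,169))): print(n,plane(t,p,z))
E
```

```text
rim centre [ 0.50531053 -0.01345986  0.163     ]
tri rimcentre (array([ 0.50503414, -0.01335168,  0.16586512]), np.float64(0.00045313836828370785))
clevis [0.45264278 0.00752824 0.196     ]
tip [ 0.5097273  -0.01283005  0.2       ]
tri tip (array([ 0.5084407 , -0.01295952,  0.20015721]), np.float64(0.0005217860043877976))
tri grip base (array([0.46254932, 0.00241008, 0.19916273]), np.float64(0.0007297113549593574))
clevis tri (array([0.4521139 , 0.00706745, 0.19538631]), np.float64(0.001319713306027339))
small [0.44626146 0.20053524 0.024     ]
tall [0.54268989 0.18897657 0.07      ]
glue [ 0.74500029 -0.03744824  0.087     ]
```

```bash
python3 - <<'E'
import workcell
from workcell import *
print([n for n in dir(workcell) if not n.startswith('_')])
try: print(tip_reach)
except Exception as e: print(e)
from scipy.spatial.transform import Rotation as R
import numpy as np
s=state();M=R.from_rotvec(s["orientation"]).as_matrix();print(M.round(3))
u=np.array([.934,-.358,0]);
# yaw of tool x
print(np.degrees(np.arctan2(M[1,0],M[0,0])))
p=np.array([.505,-.0135,.196]);g=p-0.010*u;print("grip",g, "in tool cm now", (M.T@(g-s["tcp_pos"])*100).round(1))
E
```

```text
['Unreachable', 'capture', 'finish_job', 'state', 'tip_reach']
0.025
[[ 0.966  0.26  -0.   ]
 [ 0.26  -0.966  0.001]
 [ 0.    -0.001 -1.   ]]
15.060463857418105
grip [ 0.49566 -0.00992  0.196  ] in tool cm now [ 47.6 -46.1   6. ]
```

Call:
arm_command --pt "0 0 -3" --pt "0 0 -3" --pt "2.8 -2.7 0" --pt "2.8 -2.7 0" --pt "2.8 -2.7 0" --pt "2.8 -2.7 0" --pt "2.8 -2.7 0" --pt "2.8 -2.7 0" --pt "2.8 -2.7 0" --pt "2.8 -2.7 0" --pt "2.8 -2.7 0" --pt "2.8 -2.7 0" --pt "2.8 -2.7 0" --pt "2.8 -2.7 0" --pt "2.8 -2.7 0" --pt "2.8 -2.7 0" --pt "2.8 -2.7 0" --pt "2.8 -2.7 0" --turn '[0,0,0,0,0,0,0,0,0,0,0,0,0,0,0,0,0,0]' --jaw '[0.7,0.7,0.7,0.7,0.7,0.7,0.7,0.7,0.7,0.7,0.7,0.7,0.7,0.7,0.7,0.7,0.7,0.7]'

```text
t: 1.65
tcp_pos: [0.4768, -0.0438, 0.3162]
orientation: [3.114, 0.412, 0.0]
ft_force: [1.1, -0.9, 1.2]
opening: 0.06
```

Call:
arm_command --pt "0 0 0" --pt "0 0 0" --pt "0 0 0" --pt "0 0 0" --pt "0 0 0" --pt "0 0 0" --turn '[7,7,7,7,7,1]' --jaw '[0.7,0.7,0.7,0.7,0.7,0.7]'

```text
t: 2.15
tcp_pos: [0.4761, -0.0457, 0.316]
orientation: [3.088, -0.58, -0.001]
ft_force: [-0.2, 0.2, -0.4]
opening: 0.0597
```

```bash
cat > p.py <<'E'
from workcell import *
from h import *
from scipy.spatial.transform import Rotation as R
def pr():
    s=state();M=R.from_rotvec(s["orientation"]).as_matrix()
    print("t",round(s["t"],2),"tcp",s["tcp_pos"].round(4),"yaw",np.degrees(np.arctan2(M[1,0],M[0,0])).round(2),"tool z",M[:,2].round(4),"f",s["ft_force"].round(2),"q",s["joint_pos"].round(2),"op",round(s["opening"],4))
    return s,M
def snap(n,name):
    c=capture(n);cv2.imwrite(f"pics/{name}.png",c["image"][:,:,::-1]);pickle.dump(c,open(f"{name}.pkl","wb"));return c
E
python3 - <<'E'
from p import *
s,M=pr();snap("wrist","w1")
g=np.array([.4957,-.0099,.193+.006]);print((M.T@(g-s["tcp_pos"])*100).round(2))
E
```

```text
t 2.15 tcp [ 0.4761 -0.0457  0.316 ] yaw -21.27 tool z [-7.e-04  1.e-04 -1.e+00] f [-0.23  0.18 -0.43] q [-0.2  -0.22  1.72 -0.    1.64  1.74] op 0.0597
[ 0.53 -4.05 11.69]
```

View pics/w1.png

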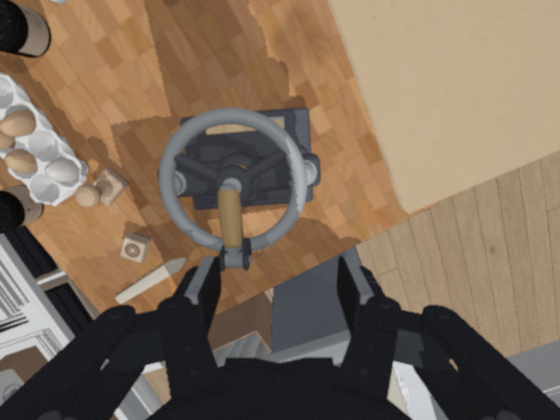

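```bash
python3 - <<'E'
from h import *
c=pickle.load(open("w1.pkl","rb"))
print("rimc",plane(c,(234,180),.165),plane(c,(234,180),.16)); print("tip",plane(c,(230.5,190),.2),"gripmid",plane(c,(231,218),.2),"clevis",plane(c,(236,256),.2))
im=c["image"][90:280,140:330,::-1];cv2.imwrite("pics/w1z.png",cv2.resize(im,None,fx=3,fy=3,interpolation=2))
E
```

```text
rimc [ 0.51069898 -0.01524572  0.165     ] [ 0.50998852 -0.01416333  0.16      ]
tip [ 0.50928374 -0.01697245  0.2       ] gripmid [ 0.48763229 -0.00778071  0.2       ] clevis [0.45476949 0.00221653 0.2       ]
```

View pics/w1z.png

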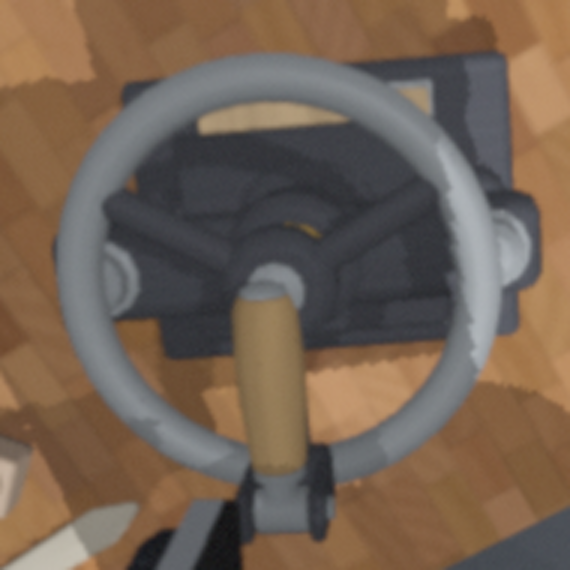

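```bash
python3 - <<'E'
from h import *
d=pickle.load(open("c0.pkl","rb"));t=d["top"];s=d["side"];w=pickle.load(open("w1.pkl","rb"))
T=lambda x,y:(265+x/5-.4,225+y/5-.4)
S=lambda x,y:(285+x/5-.4,180+y/5-.4)
W=lambda x,y:(140+x/3-.33,90+y/3-.33)
P={"rim":(T(350,271),S(325,182),W(280,269)),"tip":(T(358,252),S(327,112),W(265,297)),"base":(T(316,388),S(384,212),W(277,468)),"clev":(T(303,415),S(395,240),W(287,505))}
def multi(rs):
    A=np.zeros((3,3));b=np.zeros(3)
    for o,dd in rs:
        dd=dd/np.linalg.norm(dd);Q=np.eye(3)-np.outer(dd,dd);A+=Q;b+=Q@o
    x=np.linalg.solve(A,b);return x.round(4),[round(float(np.linalg.norm(np.cross(x-o,dd/np.linalg.norm(dd)))),4) for o,dd in rs]
for k,(a,b,c) in P.items(): print(k,multi([ray(t,a),ray(s,b),ray(w,c)]))
E
```

```text
rim (array([ 0.5078, -0.0145,  0.162 ]), [0.0026, 0.0018, 0.0034])
tip (array([ 0.511 , -0.0144,  0.1996]), [0.0012, 0.0005, 0.001])
base (array([0.4629, 0.0024, 0.1973]), [0.0008, 0.0006, 0.0009])
clev (array([0.4519, 0.0063, 0.1947]), [0.0014, 0.0002, 0.0013])
```

Call:
arm_command --pt "0.3 -2 2" --pt "0.3 -2.1 2" --pt "0 0 1.5" --pt "0 0 1.5" --pt "0 0 0" --turn '[-2,0,0,0,0]' --jaw '[0.55,0.55,0.55,0.55,0.55]'

```text
t: 2.62
tcp_pos: [0.4941, -0.0089, 0.2425]
orientation: [3.1, -0.51, -0.009]
ft_force: [-0.5, -0.2, -0.9]
opening: 0.0469
```

```bash
python3 - <<'E'
from p import *
s,M=pr();snap("wrist","w2");snap("side","s2")
g=np.array([.4969,-.0095,.205]);print((M.T@(g-s["tcp_pos"])*100).round(2))
E
```

```text
t 2.62 tcp [ 0.4941 -0.0089  0.2425] yaw -18.69 tool z [-5.9e-03  7.0e-04 -1.0e+00] f [-0.48 -0.22 -0.89] q [-0.12 -0.15  1.79 -0.    1.51  1.78] op 0.0469
[ 0.31 -0.03  3.75]
```

View pics/w2.png

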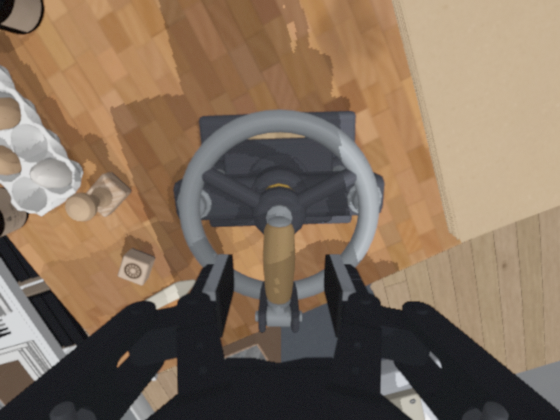

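Call:
arm_command --pt "0.2 0 1.2" --pt "0.1 0 1.2" --pt "0 0 1.0" --pt "0 0 0.2" --pt "0 0 0" --turn '[0,0,0,0,0]' --jaw '[0.5,0.5,0.5,0.5,0.5]'

```text
t: 3.13
tcp_pos: [0.4978, -0.0103, 0.2087]
orientation: [3.099, -0.517, -0.004]
ft_force: [-0.2, 0.8, 0.4]
opening: 0.0428
```

```bash
python3 - <<'E'
from p import *
s,M=pr();snap("wrist","w3")
c=snap("side","s3")
im=c["image"][100:280,260:440,::-1];cv2.imwrite("pics/s3z.png",cv2.resize(im,None,fx=3,fy=3,interpolation=2))
E
```

```text
t 3.13 tcp [ 0.4978 -0.0103  0.2087] yaw -18.94 tool z [-2.7e-03  4.0e-04 -1.0e+00] f [-0.23  0.81  0.38] q [-0.12 -0.12  1.83  0.    1.44  1.78] op 0.0428
```

View pics/s3z.png

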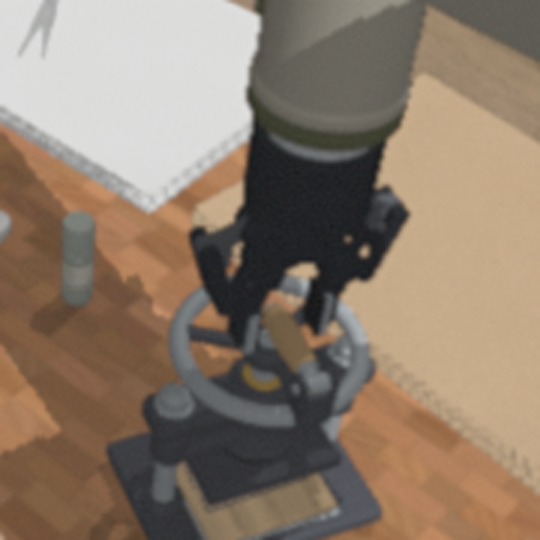

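View pics/w3.png

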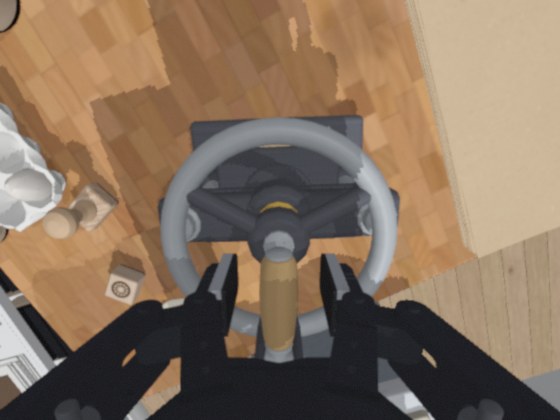

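Call:
arm_command --pt "0 0 0" --pt "0 0 0" --pt "0 0 0" --pt "0 0 0" --pt "0 0 0" --pt "0 0 0" --pt "0 0 0" --pt "0 0 0" --turn '[0,0,0,0,0,0,0,0]' --jaw '[0.4,0.3,0.2,0.1,0.1,0.1,0.1,0.1]'

```text
t: 3.9
tcp_pos: [0.499, -0.0105, 0.2108]
orientation: [3.099, -0.517, 0.001]
ft_force: [-0.2, -1.2, 5.2]
opening: 0.0158
```

```bash
python3 - <<'E'
from p import *
s,M=pr()
P=np.array([.4497,.0070,.196]);u=np.array([.944,-.330,0]);
d=s["tcp_pos"]+.006*M[:,2]-P;print("rel",d@u,d[2])
E
```

```text
t 3.9 tcp [ 0.499  -0.0105  0.2108] yaw -18.95 tool z [ 9.e-04 -3.e-04 -1.e+00] f [-0.19 -1.2   5.16] q [-0.12 -0.12  1.82 -0.    1.44  1.78] op 0.0158
rel 0.05232673699248764 0.008785963515802242
```

Call:
arm_command --pt "-0.02 0 -0.45" --pt "-0.06 0 -0.45" --pt "-0.1 0 -0.44" --pt "-0.13 0 -0.44" --pt "-0.17 0 -0.42" --pt "-0.21 0 -0.4" --pt "0 0 0" --turn '[0,0,0,0,0,0,0]' --jaw '[0.1,0.1,0.1,0.1,0.1,0.1,0.1]'

```text
t: 4.48
tcp_pos: [0.4883, -0.0069, 0.2334]
orientation: [-3.098, 0.516, 0.017]
ft_force: [-9.2, 2.7, -11.6]
opening: 0.0155
```

```bash
python3 - <<'E'
from p import *
s,M=pr()
P=np.array([.4497,.0070,.196]);u=np.array([.944,-.330,0]);
d=s["tcp_pos"]+.006*M[:,2]-P;print("rel",d@u,d[2])
c=snap("side","s4")
im=c["image"][100:280,260:440,::-1];cv2.imwrite("pics/s4z.png",cv2.resize(im,None,fx=3,fy=3,interpolation=2))
E
```

```text
t 4.48 tcp [ 0.4883 -0.0069  0.2334] yaw -18.9 tool z [-0.0103  0.0022 -0.9999] f [ -9.15   2.75 -11.63] q [-0.12 -0.15  1.81  0.    1.49  1.78] op 0.0155
rel 0.041003453601855 0.03135663706175226
```

View pics/s4z.png

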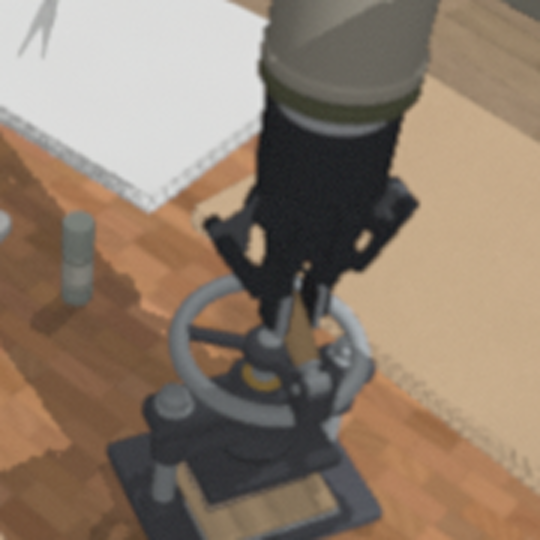

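Call:
arm_command --pt "-0.5 0 -0.3" --pt "-0.5 0 -0.3" --pt "-0.5 0 -0.25" --pt "-0.5 0 -0.2" --pt "0 0 0" --turn '[0,0,0,0,0]' --jaw '[0.1,0.1,0.1,0.1,0.1]'

```text
t: 4.95
tcp_pos: [0.47, -0.0009, 0.2452]
orientation: [3.099, -0.516, -0.011]
ft_force: [-8.2, 1.9, -12.5]
opening: 0.015
```

```bash
python3 - <<'E'
from p import *
s,M=pr()
P=np.array([.4497,.0070,.196]);u=np.array([.944,-.330,0]);
d=s["tcp_pos"]+.006*M[:,2]-P;print("rel",d@u,d[2])
c=snap("side","s5")
im=c["image"][100:280,260:440,::-1];cv2.imwrite("pics/s5z.png",cv2.resize(im,None,fx=3,fy=3,interpolation=2))
E
```

```text
t 4.95 tcp [ 0.47   -0.0009  0.2452] yaw -18.91 tool z [-7.1e-03  8.0e-04 -1.0e+00] f [ -8.2    1.91 -12.49] q [-0.11 -0.22  1.85 -0.    1.52  1.79] op 0.015
rel 0.021760727235030048 0.04317756235029921
```

View pics/s5z.png

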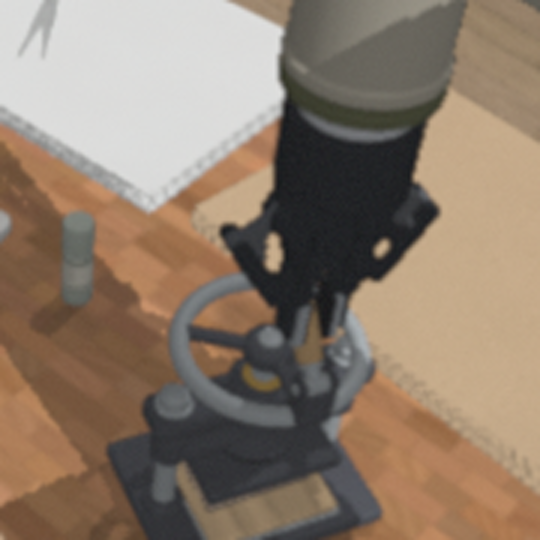

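Call:
arm_command --pt "-0.5 0 -0.1" --pt "-0.5 0 -0.05" --pt "-0.5 0 0" --pt "-0.5 0 0" --pt "-0.4 0 0" --pt "0 0 0" --turn '[0,0,0,0,0,0]' --jaw '[0.1,0.1,0.1,0.1,0.1,0.1]'

```text
t: 5.5
tcp_pos: [0.4514, 0.0063, 0.251]
orientation: [-3.098, 0.517, -0.008]
ft_force: [-1.3, 0.1, 2.5]
opening: 0.0084
```

```bash
python3 - <<'E'
from p import *
s,M=pr()
P=np.array([.4497,.0070,.196]);u=np.array([.944,-.330,0]);
d=s["tcp_pos"]+.006*M[:,2]-P;print("rel",d@u,d[2])
c=snap("side","s6")
im=c["image"][100:280,260:440,::-1];cv2.imwrite("pics/s6z.png",cv2.resize(im,None,fx=3,fy=3,interpolation=2))
E
```

```text
t 5.5 tcp [0.4514 0.0063 0.251 ] yaw -18.94 tool z [ 4.9e-03 -4.0e-04 -1.0e+00] f [-1.31  0.14  2.53] q [-0.1  -0.29  1.89  0.    1.53  1.8 ] op 0.0084
rel 0.0018302785854020362 0.04899533163187447
```

View pics/s6z.png

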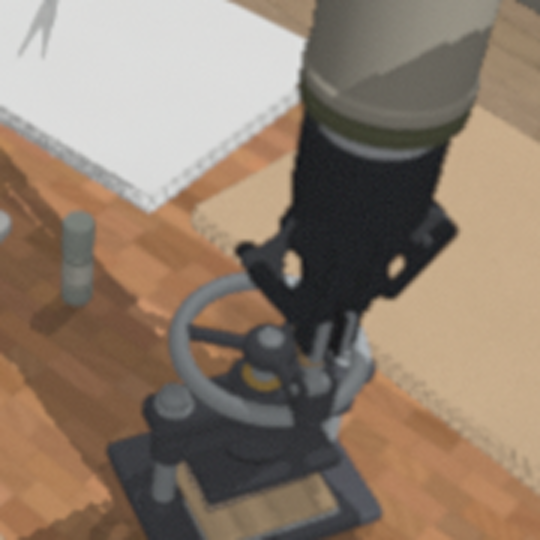

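```bash
python3 - <<'E'
from p import *
c=snap("wrist","w7");pr()
c=pickle.load(open("s6.pkl","rb"))
im=c["image"][190:250,330:400,::-1];cv2.imwrite("pics/s6zz.png",cv2.resize(im,None,fx=9,fy=9,interpolation=2))
E
```

```text
t 5.6 tcp [0.4513 0.0062 0.2501] yaw -18.93 tool z [ 3.2e-03 -2.0e-04 -1.0e+00] f [ 0.5  -0.06  1.67] q [-0.1  -0.28  1.89  0.    1.53  1.8 ] op 0.0086
```

View pics/s6zz.png

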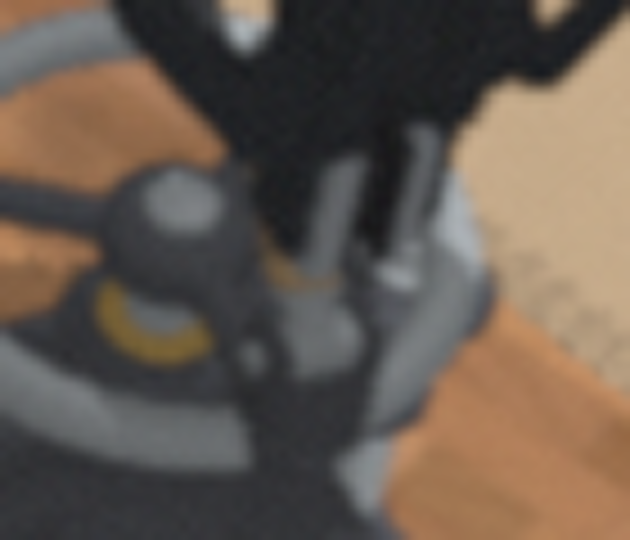

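View pics/w7.png

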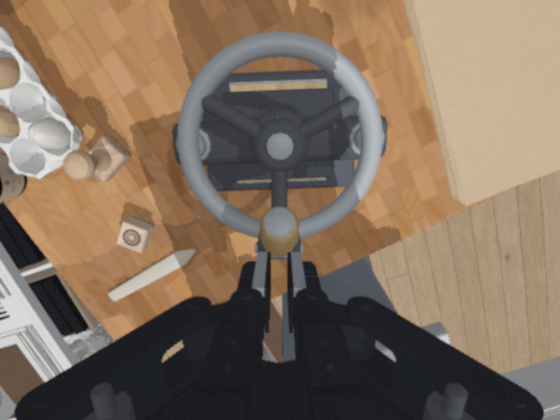

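```bash
python3 - <<'E'
from p import *
c=pickle.load(open("w7.pkl","rb"))
print(plane(c,(280,220),.263),plane(c,(280,220),.255), plane(c,(282,138),.165))
im=c["image"][190:290,230:330,::-1];cv2.imwrite("pics/w7z.png",cv2.resize(im,None,fx=6,fy=6,interpolation=2))
for P in ([.4497,.007,.196],[.4497,.007,.263],[.4497+.0223,.007-.0078,.196+.0626],[.4513,.0062,.225]): print(proj(c,P))
E
```

```text
[ 0.48975714 -0.00683623  0.263     ] [ 0.48710836 -0.00596116  0.255     ] [ 0.51082079 -0.01577809  0.165     ]
[[279.38300925 248.89177122]]
[[279.6268997  317.19721112]]
[[280.02355504 260.59190306]]
[[279.91775287 268.86572961]]
```

View pics/w7z.png

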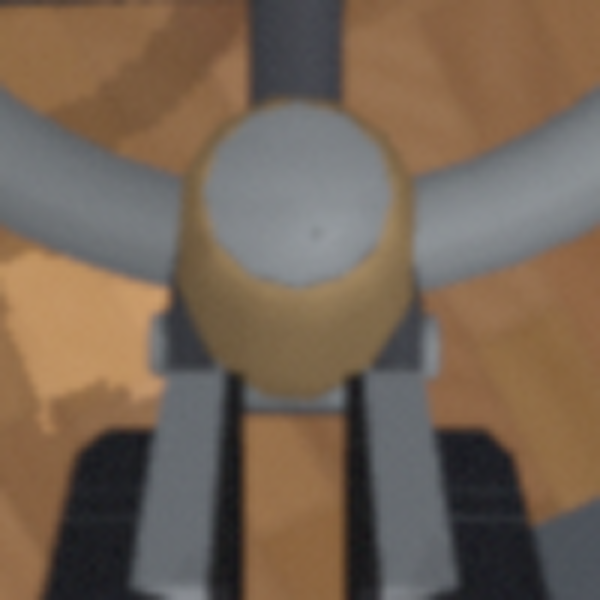

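Call:
arm_command --pt "-0.5 0 -0.5" --pt "-0.5 0 -1" --pt "-0.5 0 -1.5" --pt "0 0 -1.5" --pt "0 0 -1.5" --pt "0 0 -1" --pt "0 0 0" --turn '[0,0,0,0,0,0,0]' --jaw '[0.1,0.1,0.1,0.3,0.5,0.6,0.6]'

```text
t: 6.18
tcp_pos: [0.4373, 0.0111, 0.3215]
orientation: [-3.098, 0.517, -0.007]
ft_force: [0.5, -1.0, 0.3]
opening: 0.0511
```

```bash
python3 - <<'E'
from p import *
s,M=pr()
w=snap("wrist","w8");c=snap("side","s8");t=snap("top","t8")
im=c["image"][130:270,290:430,::-1];cv2.imwrite("pics/s8z.png",cv2.resize(im,None,fx=4,fy=4,interpolation=2))
im=w["image"][180:320,210:350,::-1];cv2.imwrite("pics/w8z.png",cv2.resize(im,None,fx=4,fy=4,interpolation=2))
E
```

```text
t 6.18 tcp [0.4373 0.0111 0.3215] yaw -18.94 tool z [ 4.6e-03 -4.0e-04 -1.0e+00] f [ 0.46 -1.01  0.27] q [-0.09 -0.34  1.81  0.    1.67  1.81] op 0.0511
```

View pics/s8z.png

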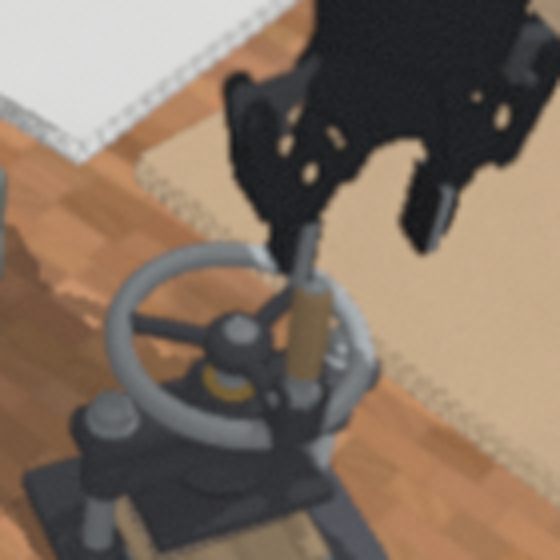

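View pics/w8.png

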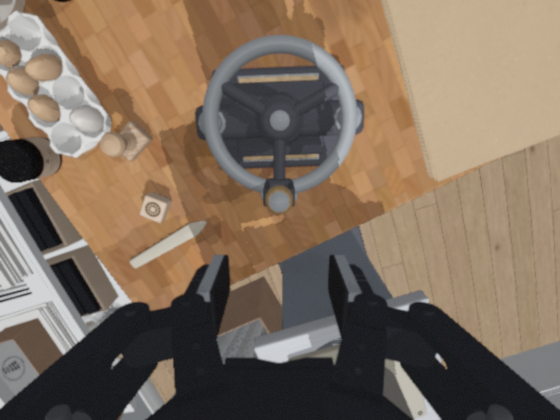

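```bash
python3 - <<'E'
from p import *
w=pickle.load(open("w8.pkl","rb"));s=pickle.load(open("s8.pkl","rb"))
im=w["image"][180:240,250:310,::-1];cv2.imwrite("pics/w8z.png",cv2.resize(im,None,fx=9,fy=9,interpolation=2))
print("tip",tri(w,(279,202),s,(290+313/4,130+288/4)))
print(plane(w,(279,202),.262))
print("hub",plane(w,(279.5,121),.178), "rim", plane(w,(281,115),.163))
print("upright pred",proj(w,[.4497,.007,.263]),proj(s,[.4497,.007,.263]))
E
```

```text
tip (array([0.45978143, 0.0023181 , 0.25443306]), np.float64(0.0031709346064277525))
[0.46300953 0.0026807  0.262     ]
hub [ 0.5066574  -0.01273539  0.178     ] rim [ 0.51082171 -0.01557673  0.163     ]
upright pred [[279.36858043 224.18304642]] [[370.36241041 203.13155558]]
```

View pics/w8z.png

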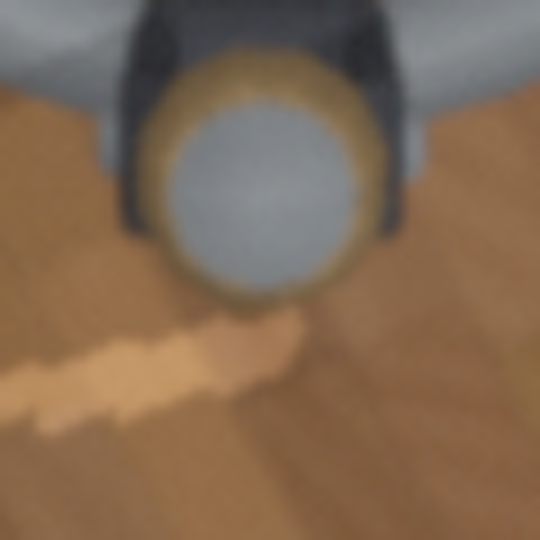

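```bash
python3 - <<'E'
from p import *
s0,M=pr()
w=snap("wrist","w9");s=snap("side","s9");t=snap("top","t9")
u=np.array([.944,-.330,0]);P=np.array([.4497,.007,.196])
for f in (70,80,90):
    T=P+.067*(np.cos(np.radians(f))*u+np.sin(np.radians(f))*np.array([0,0,1]))
    for n,c in(("w",w),("s",s)): print(f,n,proj(c,P).round(1),proj(c,T).round(1))
for n,c,x,y in(("w9z",w,250,170),("s9z",s,335,185)):
    im=c["image"][y:y+60,x:x+60,::-1];cv2.imwrite(f"pics/{n}.png",cv2.resize(im,None,fx=9,fy=9,interpolation=2))
E
```

```text
t 6.33 tcp [0.4362 0.0111 0.3177] yaw -18.94 tool z [-8.e-04  1.e-04 -1.e+00] f [-0.11  0.02 -1.66] q [-0.09 -0.34  1.82  0.    1.67  1.81] op 0.0513
70 w [[278.7 195.8]] [[279.  185.9]]
70 s [[364.2 228.1]] [[364.3 195.7]]
80 w [[278.7 195.8]] [[278.9 205.5]]
80 s [[364.2 228.1]] [[367.3 198.9]]
90 w [[278.7 195.8]] [[278.7 224.3]]
90 s [[364.2 228.1]] [[370.4 203.1]]
```

View pics/w9z.png

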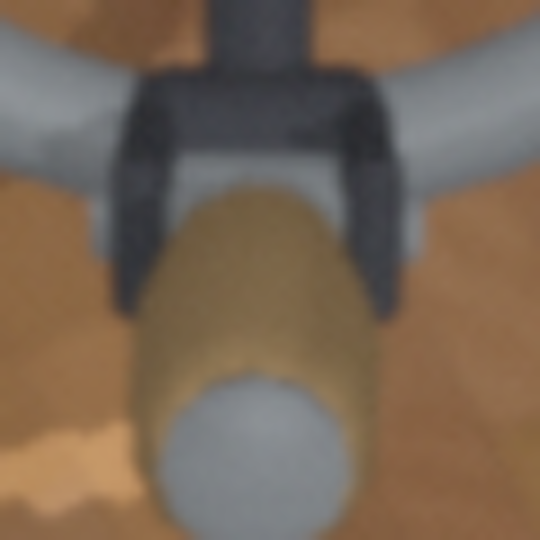

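View pics/s9z.png

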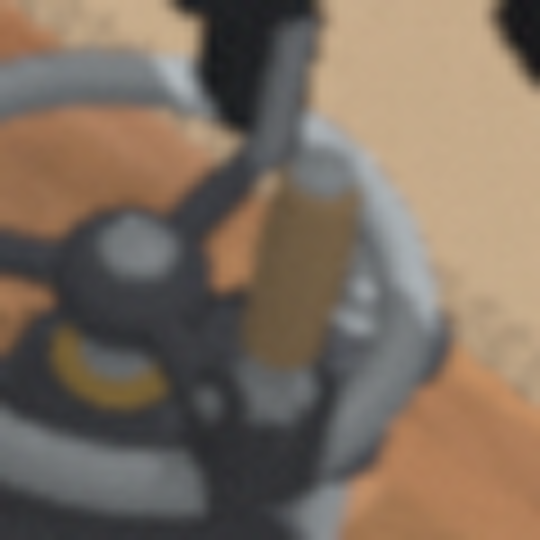

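Call:
arm_command --pt "1.4 0 0" --pt "0 0 2" --pt "0 0 2" --pt "0 0 1.7" --pt "0 0 1" --pt "0 0 0" --pt "0 0 0" --pt "0 0 0" --turn '[0,0,0,0,0,0,0,0]' --jaw '[0.6,0.6,0.6,0.6,0.5,0.4,0.35,0.35]'

```text
t: 7.15
tcp_pos: [0.4501, 0.0065, 0.2524]
orientation: [-3.099, 0.517, -0.002]
ft_force: [0.2, -0.2, 0.2]
opening: 0.0298
```

```bash
python3 - <<'E'
from p import *
pr()
w=snap("wrist","w10")
im=w["image"][200:400,180:380,::-1];cv2.imwrite("pics/w10z.png",cv2.resize(im,None,fx=3,fy=3,interpolation=2))
E
```

```text
t 7.15 tcp [0.4501 0.0065 0.2524] yaw -18.94 tool z [ 1.3e-03 -2.0e-04 -1.0e+00] f [ 0.21 -0.23  0.24] q [-0.1  -0.29  1.89 -0.    1.54  1.8 ] op 0.0298
```

View pics/w10z.png

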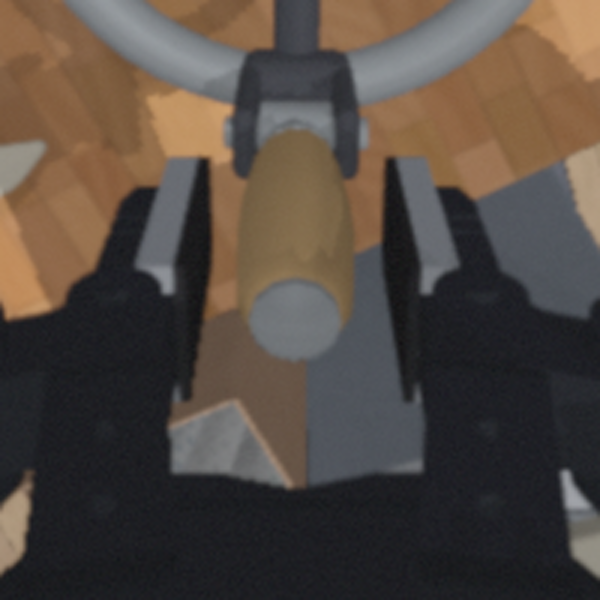

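Handle stands upright centred between the pads. Close.

Call:
arm_command --pt "0 0 0" --pt "0 0 0" --pt "0 0 0" --pt "0 0 0" --pt "0 0 0" --pt "0 0 0" --turn '[0,0,0,0,0,0]' --jaw '[0.25,0.15,0.1,0.1,0.1,0.1]'

```text
t: 7.7
tcp_pos: [0.4503, 0.0066, 0.2527]
orientation: [-3.098, 0.517, -0.004]
ft_force: [0.1, 1.7, 5.6]
opening: 0.0166
```

```bash
cat > wind.py <<'E'
from p import *
import sys
# print rows of steps dth (rad) along circle centre A from command position C
def rows(A,C,yaw,dth,n):
    c,s=np.cos(yaw),np.sin(yaw);X=np.array([c,s]);Y=np.array([s,-c])
    r=np.array(C)-A;th=np.arctan2(r[1],r[0]);R_=.06
    p=np.array(C);out=[]
    for i in range(n):
        th-=dth;q=A+R_*np.array([np.cos(th),np.sin(th)]);d=(q-p)*100;p=q
        out.append([round(float(d@X),2),round(float(d@Y),2),round(.191*dth,2)])
    return out,np.degrees(th)
E
python3 - <<'E'
from wind import *
s,M=pr()
A=np.array([.5063,-.0128]);print(np.degrees(np.arctan2(*(s["tcp_pos"][:2]-A)[::-1])),np.linalg.norm(s["tcp_pos"][:2]-A))
print(rows(A,s["tcp_pos"][:2],np.radians(-18.94),.1,16))
E
```

```text
t 7.7 tcp [0.4503 0.0066 0.2527] yaw -18.94 tool z [ 2.4e-03  1.0e-04 -1.0e+00] f [0.06 1.72 5.62] q [-0.1  -0.29  1.89  0.    1.54  1.8 ] op 0.0166
160.8696641469467 0.05923418075925608
([[-0.04, -0.6, 0.02], [0.09, -0.59, 0.02], [0.15, -0.58, 0.02], [0.21, -0.56, 0.02], [0.26, -0.54, 0.02], [0.32, -0.51, 0.02], [0.36, -0.48, 0.02], [0.41, -0.44, 0.02], [0.45, -0.39, 0.02], [0.49, -0.35, 0.02], [0.52, -0.3, 0.02], [0.55, -0.24, 0.02], [0.57, -0.19, 0.02], [0.59, -0.13, 0.02], [0.6, -0.07, 0.02], [0.6, -0.01, 0.02]], np.float64(69.1964169260149))
```

Call:
arm_command --pt "0.03 -0.6 0.02" --pt "0.09 -0.59 0.02" --pt "0.15 -0.58 0.02" --pt "0.21 -0.56 0.02" --turn '[0,0,0,0]' --jaw '[0.1,0.1,0.1,0.1]'

```text
t: 8.03
tcp_pos: [0.4618, 0.0262, 0.2519]
orientation: [3.096, -0.518, 0.001]
ft_force: [-6.1, -5.2, 8.7]
opening: 0.0161
```

```bash
cat >> wind.py <<'E'
def chk(A=np.array([.5063,-.0128])):
    s=state();p=s["tcp_pos"][:2];r=p-A;th=np.arctan2(r[1],r[0]);rad=r/np.linalg.norm(r);tan=np.array([rad[1],-rad[0]])
    f=s["ft_force"][:2]
    print("t",round(s["t"],2),"tcp",s["tcp_pos"].round(4),"th",np.degrees(th).round(1),"wound",round(np.radians(159.5)-th,3),"R",np.linalg.norm(r).round(4),"Ftan",(f@tan).round(2),"Frad",(f@rad).round(2),"fz",s["ft_force"][2].round(2),"op",round(s["opening"],4),"m",s["moment"].round(2))
E
python3 -c "
from wind import *
chk()"
```

```text
t 8.03 tcp [0.4618 0.0262 0.2519] th 138.8 wound 0.361 R 0.0592 Ftan -7.9 Frad 1.15 fz 8.67 op 0.0161 m [-0.93  0.98  0.02]
```

Call:
arm_command --pt "0.26 -0.54 0" --pt "0.32 -0.51 0" --pt "0.36 -0.48 0" --pt "0.41 -0.44 0" --turn '[0,0,0,0]' --jaw '[0.1,0.1,0.1,0.1]'

```text
t: 8.37
tcp_pos: [0.4806, 0.0406, 0.2512]
orientation: [3.097, -0.517, -0.001]
ft_force: [-5.9, -4.8, 6.0]
opening: 0.0165
```

```bash
python3 -c "
from wind import *
chk()"
```

```text
t 8.37 tcp [0.4806 0.0406 0.2512] th 115.7 wound 0.764 R 0.0593 Ftan -7.41 Frad -1.79 fz 6.03 op 0.0165 m [-0.73  1.14 -0.04]
```

Call:
arm_command --pt "0.45 -0.39 0.02" --pt "0.49 -0.35 0.02" --pt "0.52 -0.3 0.02" --turn '[0,0,0]' --jaw '[0.1,0.1,0.1]'

```text
t: 8.62
tcp_pos: [0.4977, 0.0461, 0.2506]
orientation: [3.098, -0.517, -0.002]
ft_force: [-7.1, -0.9, 7.3]
opening: 0.0157
```

```bash
python3 -c "
from wind import *
chk()
c=snap('side','s11')
im=c['image'][190:290,290:420,::-1];cv2.imwrite('pics/s11z.png',cv2.resize(im,None,fx=6,fy=6,interpolation=2))
"
```

```text
t 8.62 tcp [0.4977 0.0461 0.2506] th 98.3 wound 1.068 R 0.0595 Ftan -7.16 Frad 0.1 fz 7.27 op 0.0157 m [-0.4   1.28  0.  ]
```

View pics/s11z.png

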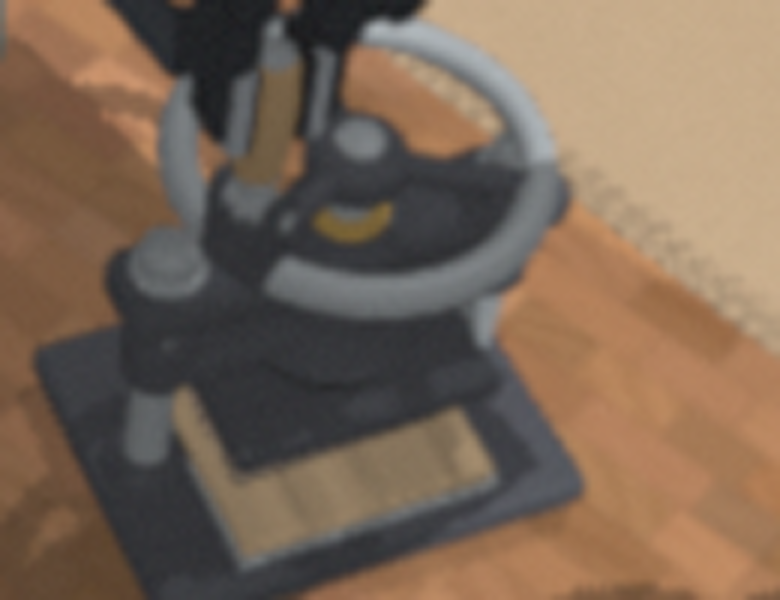

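```bash
python3 -c "
from wind import *
A=np.array([.5063,-.0128]);th=np.radians(97.85)
o,_=rows(A,A+.06*np.array([np.cos(th),np.sin(th)]),np.radians(-18.94),.1,56)
for i in range(0,56,4): print(i,o[i:i+4])"
```

```text
0 [[0.55, -0.24, 0.02], [0.57, -0.19, 0.02], [0.59, -0.13, 0.02], [0.6, -0.07, 0.02]]
4 [[0.6, -0.01, 0.02], [0.6, 0.05, 0.02], [0.59, 0.11, 0.02], [0.58, 0.17, 0.02]]
8 [[0.56, 0.22, 0.02], [0.53, 0.28, 0.02], [0.5, 0.33, 0.02], [0.47, 0.38, 0.02]]
12 [[0.43, 0.42, 0.02], [0.38, 0.46, 0.02], [0.33, 0.5, 0.02], [0.28, 0.53, 0.02]]
16 [[0.23, 0.56, 0.02], [0.17, 0.57, 0.02], [0.11, 0.59, 0.02], [0.05, 0.6, 0.02]]
20 [[-0.01, 0.6, 0.02], [-0.07, 0.6, 0.02], [-0.13, 0.59, 0.02], [-0.18, 0.57, 0.02]]
24 [[-0.24, 0.55, 0.02], [-0.29, 0.52, 0.02], [-0.34, 0.49, 0.02], [-0.39, 0.45, 0.02]]
28 [[-0.44, 0.41, 0.02], [-0.47, 0.37, 0.02], [-0.51, 0.32, 0.02], [-0.54, 0.27, 0.02]]
32 [[-0.56, 0.21, 0.02], [-0.58, 0.15, 0.02], [-0.59, 0.1, 0.02], [-0.6, 0.04, 0.02]]
36 [[-0.6, -0.02, 0.02], [-0.59, -0.08, 0.02], [-0.58, -0.14, 0.02], [-0.57, -0.2, 0.02]]
40 [[-0.54, -0.26, 0.02], [-0.51, -0.31, 0.02], [-0.48, -0.36, 0.02], [-0.44, -0.4, 0.02]]
44 [[-0.4, -0.45, 0.02], [-0.35, -0.48, 0.02], [-0.3, -0.52, 0.02], [-0.25, -0.55, 0.02]]
48 [[-0.19, -0.57, 0.02], [-0.14, -0.58, 0.02], [-0.08, -0.59, 0.02], [-0.02, -0.6, 0.02]]
52 [[0.04, -0.6, 0.02], [0.1, -0.59, 0.02], [0.16, -0.58, 0.02], [0.22, -0.56, 0.02]]
```

Call:
arm_command --pt "0.55 -0.24 0.02" --pt "0.57 -0.19 0.02" --turn '[0,0]' --jaw '[0.1,0.1]'

```text
t: 8.83
tcp_pos: [0.5096, 0.0467, 0.2503]
orientation: [3.098, -0.517, -0.002]
ft_force: [-7.6, -1.1, 7.1]
opening: 0.0162
```

```bash
python3 -c "
from wind import *
chk()"
```

```text
t 8.83 tcp [0.5096 0.0467 0.2503] th 86.9 wound 1.268 R 0.0596 Ftan -7.55 Frad -1.51 fz 7.12 op 0.0162 m [-0.14  1.29  0.01]
```

Call:
arm_command --pt "0.59 -0.13 0.02" --pt "0.6 -0.07 0.02" --turn '[0,0]' --jaw '[0.1,0.1]'

```text
t: 9.0
tcp_pos: [0.5216, 0.045, 0.2498]
orientation: [3.099, -0.517, -0.002]
ft_force: [-7.1, 0.7, 8.4]
opening: 0.0163
```

```bash
python3 -c "
from wind import *
chk()"
```

```text
t 9.0 tcp [0.5216 0.045  0.2498] th 75.2 wound 1.471 R 0.0598 Ftan -7.06 Frad -1.18 fz 8.45 op 0.0163 m [ 0.15  1.34 -0.04]
```

Call:
arm_command --pt "0.6 -0.01 0" --pt "0.6 0.05 0.01" --turn '[0,0]' --jaw '[0.1,0.1]'

```text
t: 9.17
tcp_pos: [0.5327, 0.041, 0.2495]
orientation: [-3.098, 0.516, 0.003]
ft_force: [-6.9, 2.2, 5.7]
opening: 0.0165
```

```bash
python3 -c "
from wind import *
chk()"
```

```text
t 9.17 tcp [0.5327 0.041  0.2495] th 63.9 wound 1.669 R 0.06 Ftan -7.19 Frad -1.12 fz 5.72 op 0.0165 m [0.45 1.25 0.05]
```

Call:
arm_command --pt "0.59 0.11 0.01" --pt "0.58 0.17 0.01" --turn '[0,0]' --jaw '[0.1,0.1]'

```text
t: 9.33
tcp_pos: [0.5429, 0.0349, 0.2492]
orientation: [-3.098, 0.516, 0.003]
ft_force: [-6.0, 5.2, 5.2]
opening: 0.0164
```

```bash
python3 -c "
from wind import *
chk()"
```

```text
t 9.33 tcp [0.5429 0.0349 0.2492] th 52.5 wound 1.867 R 0.0601 Ftan -7.9 Frad 0.49 fz 5.22 op 0.0164 m [ 0.79  1.05 -0.  ]
```

Call:
arm_command --pt "0.56 0.22 0.02" --pt "0.53 0.28 0.02" --turn '[0,0]' --jaw '[0.1,0.1]'

```text
t: 9.5
tcp_pos: [0.5517, 0.0269, 0.2488]
orientation: [-3.097, 0.515, 0.002]
ft_force: [-5.5, 6.2, 4.8]
opening: 0.0163
```

```bash
python3 -c "
from wind import *
chk()"
```

```text
t 9.5 tcp [0.5517 0.0269 0.2488] th 41.1 wound 2.066 R 0.0603 Ftan -8.29 Frad -0.08 fz 4.8 op 0.0163 m [ 0.97  0.9  -0.01]
```

Call:
arm_command --pt "0.5 0.33 0.02" --turn '[0]' --jaw '[0.1]'

```text
t: 9.58
tcp_pos: [0.5555, 0.0222, 0.2486]
orientation: [-3.097, 0.515, 0.002]
ft_force: [-4.1, 6.3, 4.4]
opening: 0.0164
```

```bash
python3 -c "
from wind import *
chk()"
```

```text
t 9.58 tcp [0.5555 0.0222 0.2486] th 35.5 wound 2.165 R 0.0604 Ftan -7.46 Frad 0.31 fz 4.37 op 0.0164 m [ 1.11  0.79 -0.05]
```

Call:
arm_command --pt "0.47 0.38 0.02" --turn '[0]' --jaw '[0.1]'

```text
t: 9.67
tcp_pos: [0.5588, 0.0172, 0.2484]
orientation: [-3.097, 0.515, 0.002]
ft_force: [-4.0, 6.9, 3.3]
opening: 0.0161
```

```bash
python3 -c "
from wind import *
chk()"
```

```text
t 9.67 tcp [0.5588 0.0172 0.2484] th 29.8 wound 2.264 R 0.0604 Ftan -8.03 Frad -0.07 fz 3.26 op 0.0161 m [ 1.17  0.63 -0.03]
```

```bash
cat >> wind.py <<'E'
def chk2(A=np.array([.5063,-.0128])):
    s=state();p=s["tcp_pos"][:2];r=p-A;th=np.arctan2(r[1],r[0]);rad=r/np.linalg.norm(r);tan=np.array([rad[1],-rad[0]])
    f=s["ft_force"][:2];m=s["moment"][:2]
    w=(np.radians(159.5)-th)%(2*np.pi)
    print("t",round(s["t"],2),"z",s["tcp_pos"][2].round(4),"wound",round(w,3),"R",np.linalg.norm(r).round(4),"Ftan",(f@tan).round(2),"Frad",(f@rad).round(2),"fz",s["ft_force"][2].round(2),"op",round(s["opening"],4),"Mrad",(m@rad).round(3),"Mtan",(m@tan).round(3))
E
python3 -c "
from wind import *
chk2()"
```

```text
t 9.67 z 0.2484 wound 2.264 R 0.0604 Ftan -8.03 Frad -0.07 fz 3.26 op 0.0161 Mrad 1.333 Mtan 0.031
```

Call:
arm_command --pt "0.43 0.42 0.02" --pt "0.38 0.46 0.02" --turn '[0,0]' --jaw '[0.1,0.1]'

```text
t: 9.83
tcp_pos: [0.5638, 0.0064, 0.248]
orientation: [-3.097, 0.515, 0.001]
ft_force: [-1.9, 8.5, 3.6]
opening: 0.0163
```

```bash
python3 -c "
from wind import *
chk2()"
```

```text
t 9.83 z 0.248 wound 2.462 R 0.0606 Ftan -8.64 Frad 0.83 fz 3.58 op 0.0163 Mrad 1.351 Mtan 0.084
```

Call:
arm_command --pt "0.33 0.5 0.02" --pt "0.28 0.53 0.02" --turn '[0,0]' --jaw '[0.1,0.1]'

```text
t: 10.0
tcp_pos: [0.5665, -0.0053, 0.2477]
orientation: [-3.096, 0.515, -0.001]
ft_force: [-0.7, 7.9, 2.2]
opening: 0.0169
```

```bash
python3 -c "
from wind import *
chk2()"
```

```text
t 10.0 z 0.2477 wound 2.66 R 0.0607 Ftan -7.9 Frad 0.24 fz 2.18 op 0.0169 Mrad 1.365 Mtan 0.163
```

Call:
arm_command --pt "0.23 0.56 0.02" --pt "0.17 0.57 0.02" --turn '[0,0]' --jaw '[0.1,0.1]'

```text
t: 10.17
tcp_pos: [0.5669, -0.0173, 0.2473]
orientation: [-3.096, 0.515, -0.002]
ft_force: [2.3, 8.2, 2.3]
opening: 0.0168
```

```bash
python3 -c "
from wind import *
chk2()"
```

```text
t 10.17 z 0.2473 wound 2.858 R 0.0608 Ftan -8.37 Frad 1.72 fz 2.29 op 0.0168 Mrad 1.325 Mtan 0.129
```

Call:
arm_command --pt "0.11 0.59 0.02" --pt "0.05 0.6 0.02" --turn '[0,0]' --jaw '[0.1,0.1]'

```text
t: 10.33
tcp_pos: [0.5648, -0.0292, 0.247]
orientation: [-3.096, 0.515, -0.003]
ft_force: [4.3, 7.0, 0.1]
opening: 0.0167
```

```bash
python3 -c "
from wind import *
chk2()"
```

```text
t 10.33 z 0.247 wound 3.058 R 0.0608 Ftan -7.92 Frad 2.21 fz 0.08 op 0.0167 Mrad 1.366 Mtan 0.256
```

Call:
arm_command --pt "0 0.6 0.02" --pt "-0.06 0.6 0.02" --turn '[0,0]' --jaw '[0.1,0.1]'

```text
t: 10.5
tcp_pos: [0.5605, -0.0405, 0.2466]
orientation: [-3.096, 0.515, -0.004]
ft_force: [4.2, 6.0, 0.8]
opening: 0.0163
```

```bash
python3 -c "
from wind import *
chk2()"
```

```text
t 10.5 z 0.2466 wound 3.257 R 0.0609 Ftan -7.25 Frad 1.01 fz 0.76 op 0.0163 Mrad 1.345 Mtan 0.173
```

Call:
arm_command --pt "-0.12 0.59 0.02" --pt "-0.17 0.57 0.02" --turn '[0,0]' --jaw '[0.1,0.1]'

```text
t: 10.67
tcp_pos: [0.554, -0.0507, 0.2462]
orientation: [-3.097, 0.515, -0.004]
ft_force: [5.2, 5.6, 0.6]
opening: 0.0167
```

```bash
python3 -c "
from wind import *
chk2()"
```

```text
t 10.67 z 0.2462 wound 3.456 R 0.0609 Ftan -7.66 Frad 0.61 fz 0.6 op 0.0167 Mrad 1.42 Mtan -0.02
```

Call:
arm_command --pt "-0.24 0.55 0.02" --pt "-0.29 0.52 0.02" --turn '[0,0]' --jaw '[0.1,0.1]'

```text
t: 10.83
tcp_pos: [0.5456, -0.0593, 0.2458]
orientation: [-3.097, 0.516, -0.005]
ft_force: [5.8, 4.8, -0.7]
opening: 0.0163
```

```bash
python3 -c "
from wind import *
chk2()"
```

```text
t 10.83 z 0.2458 wound 3.654 R 0.0609 Ftan -7.48 Frad 0.1 fz -0.72 op 0.0163 Mrad 1.389 Mtan -0.028
```

Call:
arm_command --pt "-0.34 0.49 0.02" --pt "-0.39 0.45 0.02" --turn '[0,0]' --jaw '[0.1,0.1]'

```text
t: 11.0
tcp_pos: [0.5357, -0.0661, 0.2455]
orientation: [-3.097, 0.516, -0.005]
ft_force: [6.8, 3.5, -0.9]
opening: 0.0166
```

```bash
python3 -c "
from wind import *
chk2()"
```

```text
t 11.0 z 0.2455 wound 3.85 R 0.0608 Ftan -7.66 Frad 0.21 fz -0.86 op 0.0166 Mrad 1.337 Mtan -0.057
```

Call:
arm_command --pt "-0.44 0.41 0.02" --pt "-0.47 0.37 0.02" --turn '[0,0]' --jaw '[0.1,0.1]'

```text
t: 11.17
tcp_pos: [0.5246, -0.0707, 0.2451]
orientation: [-3.098, 0.516, -0.006]
ft_force: [7.3, 2.3, -0.3]
opening: 0.0162
```

```bash
python3 -c "
from wind import *
chk2()"
```

```text
t 11.17 z 0.2451 wound 4.048 R 0.0608 Ftan -7.65 Frad 0.0 fz -0.27 op 0.0162 Mrad 1.347 Mtan -0.087
```

Call:
arm_command --pt "-0.51 0.32 0.02" --pt "-0.54 0.27 0.02" --turn '[0,0]' --jaw '[0.1,0.1]'

```text
t: 11.33
tcp_pos: [0.5128, -0.0731, 0.2447]
orientation: [-3.098, 0.516, -0.006]
ft_force: [7.5, 1.9, -2.1]
opening: 0.0165
```

```bash
python3 -c "
from wind import *
chk2()"
```

```text
t 11.33 z 0.2447 wound 4.248 R 0.0607 Ftan -7.63 Frad -1.08 fz -2.08 op 0.0165 Mrad 1.323 Mtan -0.204
```

Call:
arm_command --pt "-0.56 0.21 0.02" --pt "-0.58 0.15 0.02" --turn '[0,0]' --jaw '[0.1,0.1]'

```text
t: 11.5
tcp_pos: [0.5008, -0.0731, 0.2443]
orientation: [-3.099, 0.517, -0.006]
ft_force: [8.1, 0.4, -2.7]
opening: 0.0165
```

```bash
python3 -c "
from wind import *
chk2()"
```

```text
t 11.5 z 0.2443 wound 4.445 R 0.0606 Ftan -8.06 Frad -1.09 fz -2.66 op 0.0165 Mrad 1.3 Mtan -0.128
```

Call:
arm_command --pt "-0.59 0.1 0.02" --pt "-0.6 0.04 0.02" --turn '[0,0]' --jaw '[0.1,0.1]'

```text
t: 11.67
tcp_pos: [0.4891, -0.0708, 0.2439]
orientation: [3.098, -0.517, 0.007]
ft_force: [7.7, -1.4, -2.4]
opening: 0.0166
```

```bash
python3 -c "
from wind import *
chk2()"
```

```text
t 11.67 z 0.2439 wound 4.644 R 0.0605 Ftan -7.78 Frad -0.85 fz -2.36 op 0.0166 Mrad 1.319 Mtan -0.211
```

Call:
arm_command --pt "-0.6 -0.02 0.02" --pt "-0.59 -0.08 0.02" --turn '[0,0]' --jaw '[0.1,0.1]'

```text
t: 11.83
tcp_pos: [0.4782, -0.0662, 0.2436]
orientation: [3.098, -0.517, 0.007]
ft_force: [8.8, -2.3, -1.6]
opening: 0.0162
```

```bash
python3 -c "
from wind import *
chk2()"
```

```text
t 11.83 z 0.2436 wound 4.84 R 0.0603 Ftan -8.81 Frad -2.1 fz -1.63 op 0.0162 Mrad 1.453 Mtan -0.192
```

Call:
arm_command --pt "-0.58 -0.14 0.02" --turn '[0]' --jaw '[0.1]'

```text
t: 11.92
tcp_pos: [0.4732, -0.0631, 0.2434]
orientation: [3.097, -0.518, 0.007]
ft_force: [7.6, -4.3, -1.7]
opening: 0.0165
```

```bash
python3 -c "
from wind import *
chk2()"
```

```text
t 11.92 z 0.2434 wound 4.937 R 0.0603 Ftan -8.75 Frad -0.58 fz -1.71 op 0.0165 Mrad 1.513 Mtan -0.227
```

Call:
arm_command --pt "-0.57 -0.2 0.02" --turn '[0]' --jaw '[0.1]'

```text
t: 12.0
tcp_pos: [0.4684, -0.0596, 0.2432]
orientation: [3.097, -0.518, 0.007]
ft_force: [7.5, -5.6, -2.6]
opening: 0.0166
```

```bash
python3 -c "
from wind import *
chk2()"
```

```text
t 12.0 z 0.2432 wound 5.035 R 0.0602 Ftan -9.38 Frad -0.4 fz -2.55 op 0.0166 Mrad 1.591 Mtan -0.158
```

Call:
arm_command --pt "-0.54 -0.26 0.02" --turn '[0]' --jaw '[0.1]'

```text
t: 12.08
tcp_pos: [0.4642, -0.0556, 0.2431]
orientation: [3.096, -0.518, 0.007]
ft_force: [7.1, -7.0, -1.4]
opening: 0.0164
```

```bash
python3 -c "
from wind import *
chk2()"
```

```text
t 12.08 z 0.2431 wound 5.132 R 0.0601 Ftan -9.97 Frad -0.02 fz -1.36 op 0.0164 Mrad 1.695 Mtan -0.041
```

Call:
arm_command --pt "-0.51 -0.31 0.02" --turn '[0]' --jaw '[0.1]'

```text
t: 12.17
tcp_pos: [0.4603, -0.0513, 0.2429]
orientation: [3.096, -0.518, 0.007]
ft_force: [6.9, -8.5, -1.0]
opening: 0.0166
```

```bash
python3 -c "
from wind import *
chk2()"
```

```text
t 12.17 z 0.2429 wound 5.229 R 0.06 Ftan -10.93 Frad 0.18 fz -0.98 op 0.0166 Mrad 1.825 Mtan -0.005
```

Call:
arm_command --pt "-0.48 -0.36 0.02" --turn '[0]' --jaw '[0.1]'

```text
t: 12.25
tcp_pos: [0.4568, -0.0465, 0.2427]
orientation: [3.095, -0.518, 0.007]
ft_force: [5.9, -9.4, -0.2]
opening: 0.0162
```

```bash
python3 -c "
from wind import *
chk2()"
```

```text
t 12.25 z 0.2427 wound 5.327 R 0.0599 Ftan -11.09 Frad 0.43 fz -0.21 op 0.0162 Mrad 1.982 Mtan 0.077
```

Call:
arm_command --pt "-0.18 -0.16 0" --turn '[0]' --jaw '[0.1]'

```text
t: 12.33
tcp_pos: [0.4554, -0.0442, 0.2427]
orientation: [3.095, -0.518, 0.006]
ft_force: [4.2, -9.2, -1.7]
opening: 0.0164
```

```bash
python3 -c "
from wind import *
chk2()"
```

```text
t 12.33 z 0.2427 wound 5.372 R 0.0598 Ftan -10.01 Frad 1.27 fz -1.73 op 0.0164 Mrad 1.928 Mtan 0.185
```

Call:
arm_command --pt "0 0 0" --pt "0 0 0" --pt "0 0 0" --turn '[0,0,0]' --jaw '[0.1,0.1,0.1]'

```text
t: 12.58
tcp_pos: [0.4554, -0.0441, 0.2426]
orientation: [3.096, -0.518, 0.005]
ft_force: [2.5, -6.2, 0.3]
opening: 0.0165
```

```bash
python3 -c "
from wind import *
chk2()"
```

```text
t 12.58 z 0.2426 wound 5.374 R 0.0598 Ftan -6.57 Frad 1.08 fz 0.26 op 0.0165 Mrad 1.209 Mtan 0.157
```

Call:
arm_command --pt "0.08 0.07 0" --pt "0 0 0" --pt "0 0 0" --pt "0 0 0" --pt "0 0 0" --turn '[0,0,0,0,0]' --jaw '[0.1,0.2,0.35,0.5,0.5]'

```text
t: 13.0
tcp_pos: [0.4548, -0.0433, 0.2414]
orientation: [-3.098, 0.517, 0.002]
ft_force: [-0.1, -0.2, 0.6]
opening: 0.0429
```

```bash
python3 -c "
from wind import *
chk2();w=snap('wrist','w12')
im=w['image'][150:400,155:405,::-1];cv2.imwrite('pics/w12z.png',cv2.resize(im,None,fx=2,fy=2,interpolation=2))"
```

```text
t 13.0 z 0.2414 wound 5.39 R 0.0599 Ftan -0.09 Frad 0.22 fz 0.64 op 0.0429 Mrad 0.007 Mtan 0.018
```

View pics/w12z.png

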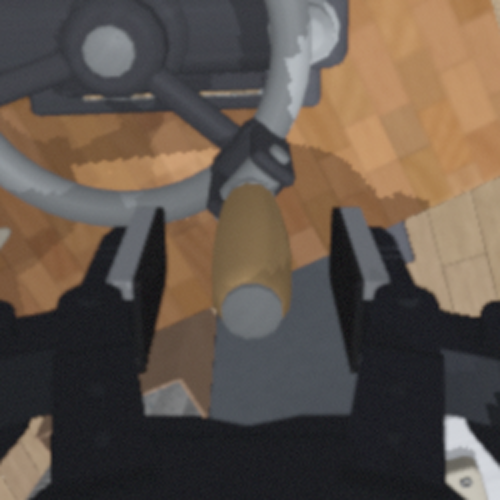

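The jaws are clear of the upright handle. Retreat straight up.

Call:
arm_command --pt "0 0 -1" --pt "0 0 -2" --pt "0 0 -2" --pt "0 0 -2" --pt "0 0 -2" --pt "0 0 -1" --pt "0 0 0" --pt "0 0 0" --pt "0 0 0" --turn '[0,0,0,0,0,0,0,0,0]' --jaw '[0.5,0.5,0.5,0.5,0.5,0.5,0.5,0.5,0.5]'

```text
t: 13.8
tcp_pos: [0.4547, -0.0435, 0.3405]
orientation: [-3.099, 0.517, 0.003]
ft_force: [-0.5, 0.1, -0.5]
opening: 0.0429
```

```bash
python3 -c "
from wind import *
pr();w=snap('wrist','w13');s=snap('side','s13');t=snap('top','t13')
A=np.array([.5063,-.0128])
th=np.radians(159.5)-5.374
for dz in (0,-.0103):
  print(proj(s,[*(A+.06*np.array([np.cos(th),np.sin(th)])),.263-.0103]))
for n,z,p in (('small',.024,(233,308)),('glue',.087,(340,169))): print(n,t['image'][p[1],p[0]])
d=pickle.load(open('c0.pkl','rb'))
for x,y,n in((215,290,'small'),(218,245,'tall'),(325,150,'glue')):
  a=t['image'][y:y+36,x:x+36].astype(int)-d['top']['image'][y:y+36,x:x+36];print(n,np.abs(a).mean())
im=s['image'][170:290,280:410,::-1];cv2.imwrite('pics/s13z.png',cv2.resize(im,None,fx=5,fy=5,interpolation=2))"
```

```text
t 13.8 tcp [ 0.4547 -0.0435  0.3405] yaw -18.94 tool z [-1.8e-03  4.0e-04 -1.0e+00] f [-0.47  0.15 -0.53] q [-0.21 -0.28  1.73  0.    1.7   1.69] op 0.0429
[[387.21447407 192.9826531 ]]
[[387.21447407 192.9826531 ]]
small [145 127 111]
glue [94 95 92]
small 10.110082304526749
tall 5.728395061728395
glue 3.2453703703703702
```

View pics/s13z.png

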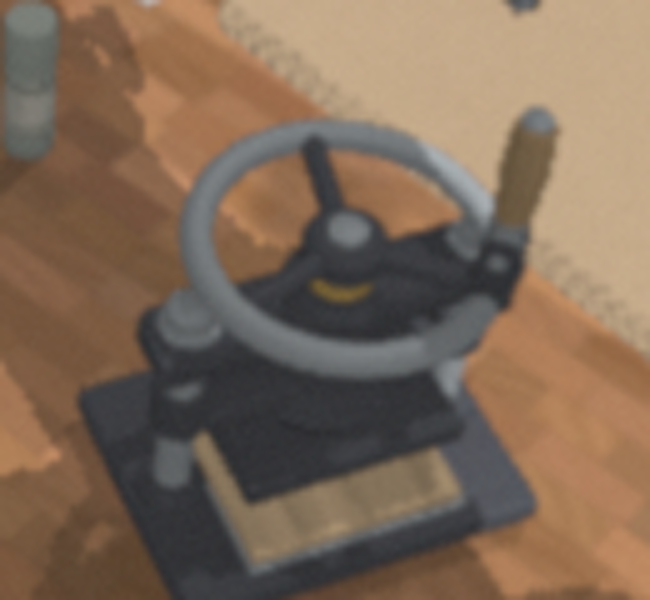

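```bash
python3 -c "
from workcell import *
finish_job()
print(state()['t'])"
```

```text
the job is handed in; nothing more can be done
the job is handed in; nothing more can be done
```

I unfolded the crank handle, wound the press clockwise until it nipped the stamp, let go and handed the job in at about 14 s of the 72 s. `finish_job()` gives no verdict, so the platen force and the settled wheel are my estimates.

**Unfolding:** The grip slipped near the end of the lift and left the handle leaning on the closed fingers. Raising the tool let it snap upright. The camera views then matched the predicted 90° tip position.

**Winding:**
- Free winding took about 7.6 N, and the wrist moment stayed near 1.33 N·m.
- The moment began to climb at about 4.76 rad of winding. I stopped at 5.37 rad, where the tangential force was about 3.5–4 N above free.
- That puts the nip at roughly 115–125 N. The wheel angle and the measured force both give that range.

**Last checks:**
- After I let go, the wrist force was near zero and the gripper was about 10 cm clear.
- The handle was upright, and its tip was within 1 pixel of where 5.37 rad should put it.
- I checked the three loose things only by comparing before and after top pictures. The glue stick and tall stamp patches changed little. The small block's patch differed more (mean 10 grey levels). I put that down to the arm's shadow, since the arm never went near it, but I did not re-measure its position.
- The air gap above the stamp never showed in the pictures, so I judged the nip by feel alone.

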